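# Tip the antenna filter plate up and lay it on its sloped cradle

## Task

The aluminium filter box stands on its edge with its blue plate facing sideways. Stand it on the low plywood step and tip it over the black front edge so that it lies plate up on the desk in front of the step, let go of it there, then lay it gently on the narrow sloped bar of the cradle: plate up, brass connector uphill, its plain end down against the red lip, straight along the bar and centred across it. Leave the other things on the desk where they are.

Things in the scene. Friction and masses are not known exactly. Their poses are not given: they have to be found in the camera images.
- filter: Die-cast aluminium filter box, about 0.2 to 0.45 kg, 96 x 32 x 44 mm along its own x, y, z; origin at the centre of the box. A blue plate covers most of its +y face and folds 6 mm over onto the two faces beside it (the opposite face is bare). A brass connector, 14 mm in diameter, sticks 14 mm out of the middle of its +x end; the -x end is plain. It starts on the desk standing on its 96 x 32 face: z up (44 mm tall), plate sideways, at any yaw.
- filter_plate (a point): Point at the middle of the filter's blue plate face (16 mm from the filter's centre along its +y).
- filter_plug (a point): Tip of the filter's brass connector (62 mm from the filter's centre along its +x).
- step: Fixed plywood step, 80 mm deep, 150 mm wide, 16 mm high, with a black strip along its front edge. Origin at desk level under the middle of the front edge; x points from the edge back into the step (which fills x 0 to 80 mm, y -75 to 75 mm), z up. The desk in front of it (-x) is clear for about 90 mm. The filter stood on it with more than half of its 32 mm depth beyond the edge topples forward as soon as it is free to.
- step_edge (a point): Middle of the step's top front edge, 16 mm above the desk.
- cradle: Fixed cradle: dark base plate 130 x 70 x 10 mm, two posts, and on them a straight steel bar 24 mm wide, 100 mm long and 6 mm thick that slopes up at 22 degrees towards the cradle's +x, with a red lip at its low end. Origin at desk level under the middle of the bar; z up. The bar's upper surface rises from 75 mm above the desk at the lip to 112 mm.
- rest (a point): Point on the bar's upper surface where it meets the lip, on the bar's centreline. Its x axis points uphill along the bar (22 degrees above level), y across the bar, z square out of the bar's surface. The lip is 24 mm wide, 5 mm thick, stands 10 mm above the surface and lies at x below 0. The filter lying home has its centre at about x 48 mm, y 0, z 16 mm in this frame.
- carton: Bystander, loose: small yellow carton 60 x 36 x 18 mm, origin under its centre; lies off the filter's plain end.
- tape: Bystander, loose: white tape roll lying flat, 52 mm in diameter, 19 mm high, origin under its centre; lies off the filter's connector end.
- jar: Bystander, loose: small jar with red cap, 38 mm in diameter, 45 mm tall, origin under its centre; stands behind the step.
- spray: Bystander, loose: blue spray can, 48 mm in diameter, about 140 mm tall, origin under its centre; stands 105 to 115 mm to the side (+y) of the cradle.
- mouse: Bystander, loose: black computer mouse about 95 x 56 x 29 mm, origin under its centre.
- driver: Bystander, loose: green-handled screwdriver 120 mm long, lying; origin under its middle.
- pliers: Bystander, loose: red-handled pliers about 110 mm long, 12 mm high, lying; origin under the pivot.
- mic: Fixed desk microphone: round base 68 mm in diameter, stem, and head 34 mm in diameter up to 157 mm above the desk; origin under its centre.

How it is judged:
On the way, in this order (a step that is already met when the one before it is completed fails the run):
1. the filter rests on the step, clear of the desk (contact force between filter and step above 0.3 N and height (world z) of filter above 0.03 m), for 0.1 s.
2. the filter lies plate up on the desk in front of the step, let go (angle between filter's own y axis and vertical below 0.1 rad and height (world z) of filter_plate above 0.028 m and height (world z) of filter below 0.02 m and x of filter in the frame of step below -0.01 m and horizontal distance between filter and step below 0.14 m and contact force between the fingers and filter below 0.1 N and linear speed of filter below 0.03 m/s), for 0.2 s.
At the end, for the whole second after the job is handed in: The filter lies at rest on the cradle's bar, plate up and connector uphill: within 9 mm of centred across the bar, its plain end less than 10 mm from the lip, within 8 degrees of straight along the bar, flat on it within 6 degrees and 4 mm, and resting on the cradle (x of filter in the frame of rest between 0.044 and 0.058 m and y of filter in the frame of rest between -0.009 and 0.009 m and z of filter in the frame of rest between 0.012 and 0.02 m and angle between the x axis of filter and the x axis of rest, either way round below 0.14 rad and angle between the y axis of filter and the z axis of rest, either way round below 0.1 rad and z of filter_plate in the frame of rest above 0.026 m and x of filter_plug in the frame of rest above 0.09 m and contact force between filter and cradle above 0.3 N and linear speed of filter below 0.02 m/s and angular speed of filter below 0.2 rad/s); the robot touches nothing.
It fails at once if a bystander (carton, tape, jar, spray can, mouse, screwdriver, pliers) is moved by more than 25 mm (distance of any of carton, tape, jar, spray, mouse, driver, pliers from where it was at the start of the episode above 0.025 m).
It fails at once if the filter strikes or is pressed on the cradle with more than 40 N (contact force between filter and cradle above 40 N).
It also fails if it takes over 62 s, if anything falls off the work surface, if the arm or the gripper's body presses on something with over 40 N, if the wrist force passes 120 N, or if a joint passes its speed limit or range.

## Robot

A 6-joint arm with a two-finger parallel gripper is mounted at the origin on the work surface. World frame = base frame: x ahead of the robot, y to its left, z up, the work surface at z = 0. Lengths are in m, angles in rad, forces in N, time in s.
With the tool pointing down it reaches from about 0.35 to 0.975 m from the base axis. Payload 4.9 kg.
Tool frame: the origin (TCP) lies on the front face of the gripper's body, between the roots of the fingers; the fingertips stand 73 mm ahead of it and the grasp point (between the pads) lies 54 mm ahead of it (r.finger_overhang is the distance from the TCP to the fingertips, in m); z points along the fingers, y is the line along which they close (so a half turn about z gives the same grasp; the last joint's range is limited). The gripper opens to 85 mm and grips with 20 to 120 N. Pads are 22 mm wide; open, the fingers measure 114 mm over their backs; the gripper's body (76 mm by 85 mm) begins 54 mm behind the grasp point. The pads swing forward as they close: fully open they stand 13 mm farther back than shut.
Start: joints at [1.089, 0.053, 1.613, -0, 1.476, -0.119], TCP at [0.222, 0.584, 0.304] pointing down, gripper open.
Joint ranges: [-3.01, 3.01], [-1.01, 2.22], [0.06, 2.58], [-1.02, 4.17], [0.09, 2.62], [-3.14, 3.14]. Speed limits (rad/s): [2.57, 2.57, 3.14, 3.14, 3.14, 3.14].

## Interface

Orientations are given as a unit quaternion [w, x, y, z].
In Python, from cell import r gives the robot as it stands.
- The arm moves only by the shell command python3 -m crank 'ROWS' [FORCE]. ROWS is JSON, a list of rows, each a list of 3 entries, a list of its own where there are three numbers: the shift along the tool's x, y, z in m, then the turn about the tool's z in degrees, then the opening, from 0 (shut) to 1 (fully open). In form: [[[x, y, z], twist, fingers], ...]. A call has 1 to 20 rows; each row is the pose to reach, as a shift and turn from the pose commanded when the call began, along the tool's axes at that moment; what a row does not reach only later rows make up. A row lasts 1/12 s, in which the tool goes at most 41.7 mm and 7.16 degrees, less where a joint would pass 70% of its speed; a pose out of reach is approached as far as the arm can. A call with a gripper value outside its range is refused whole. The fingers move at their own pace and stop on an object; FORCE is the grip in N (left out, the last holds). Time passes only in rows, so rows that repeat a pose let the fingers close. It gives the time, the measured TCP pose, the force, the opening and the grip force at its end, in the units of the state.
- r.get_state(): the state, without advancing time (a new reading comes with each control period).
- r.camera(name): name is "scene" or "side" or "wrist"; returns (picture, depth): 400x640x3 uint8, red, green, blue; 400x640 float32, m along the optical axis (not along the pixel's ray), 0 where there is no reading.
- r.camera_info(name): a dict with "intrinsics" (3x3 intrinsics, pixels), "position" and "rotation" of the camera in the world; the wrist camera has in their place "T_tool_cam" (4x4, takes a point from camera to tool coordinates, whose origin is the TCP and whose axes are the flange's). Camera axes: x right, y down, z forward; pixel columns grow to the right and rows downward; lengths in m; the calibration is good to about 2 mm. A picture is of the moment at which its call begins: read the wrist's pose just before it. camera_info takes no time and is no camera call.
- r.hand_in(): hands the job in; it is judged then, once.
Trained networks look in the newest picture that a camera, given by its name, has taken for a name from the list of things; names that differ only in an ending like _2 or _b are one class to them, and where a whole thing is asked for, a point or a joint stands for the part that bears it (a point fixed in the world has none). Each returns a list of dicts, best first, with "confidence" (0 to 1); they miss things now and then, are a little off and sometimes report something else, mostly with a low value. They report only what shows in the picture. A call takes as long as a camera call.
- r.masks_of(camera, target): "pixels" (400x640 bool, what is visible of it).
- r.spot_point(camera, target): "at" ([x, y, z] in m, in world coordinates, good to about 4 mm: a listed point, or the origin of a listed thing).
The state is a dict: "t": time; "joint_positions": joint angles; "joint_vel": joint speeds; "effort": joint torques, N m; "tcp_pos": TCP position; "ee_rot": TCP orientation; "ft_force": force on the tool from outside, world axes, zero at the start; "ft_torque": the same for the moment, N m; "grip_width": finger opening in m; "grip_force": force on a finger pad.
Only numpy, scipy, OpenCV 4.12 (cv2) and the standard library are available. Lean on these libraries where they do the work, as an engineer would, in place of code of your own. Each camera call takes 0.05 s, during which the arm holds its last target. There are 200 camera calls.

## Working session

There is one attempt and no reset: what is moved stays moved. The work goes in short steps, Python scripts to look and compute and a shell command to move; the robot and the scene stay as the last step left them, time stands still between calls to the robot, and variables do not carry over. Pictures are saved under pics/ and viewed, at most 10 in all, crops included, and the job is handed in when it is done.

```bash
ls; mkdir -p pics; cat > h.py <<'E'
import numpy as np, cv2
from cell import r
from scipy.spatial.transform import Rotation as R
def rot(q): return R.from_quat([q[1],q[2],q[3],q[0]]).as_matrix()
def shot(cam,name):
    s=r.get_state(); im,d=r.camera(cam)
    cv2.imwrite('pics/'+name,im[:,:,::-1]); return s,im,d
def cloud(cam,d,s):
    ci=r.camera_info(cam);K=np.array(ci['intrinsics'])
    v,u=np.mgrid[:d.shape[0],:d.shape[1]]
    P=np.stack([(u-K[0,2])/K[0,0]*d,(v-K[1,2])/K[1,1]*d,d],-1)
    if cam=='wrist':
        T=np.array(ci['T_tool_cam']);P=P@T[:3,:3].T+T[:3,3]
        return P@rot(s['ee_rot']).T+np.array(s['tcp_pos'])
    Rm=np.array(ci['rotation'])
    if Rm.shape!=(3,3): Rm=rot(Rm)
    return P@Rm.T+np.array(ci['position'])
E
python3 - <<'E'
from h import *
np.set_printoptions(precision=4,suppress=True)
s,im,d=shot('scene','a.png')
print(s)
for n in ['filter','filter_plate','filter_plug','step','step_edge','cradle','rest','carton','tape','jar','spray','mouse','driver','pliers','mic']:
    print(n,[(np.round(x['at'],4),round(x['confidence'],2)) for x in r.spot_point('scene',n)[:2]])
print(r.camera_info('scene'),r.camera_info('side'),r.camera_info('wrist'))
P=cloud('scene',d,s);np.save('P.npy',P)
E
```

```text
pics
{'t': 0.0, 'joint_positions': array([ 1.089 ,  0.0533,  1.6143, -0.    ,  1.476 , -0.119 ]), 'joint_vel': array([-0.0004, -0.0012, -0.0001,  0.0001,  0.0009, -0.0003]), 'effort': array([ -0.0015, -39.3676, -37.0175,  -0.0002,   0.007 ,   0.    ]), 'tcp_pos': array([0.2216, 0.5839, 0.3027]), 'ee_rot': array([-0.0003,  0.1804,  0.9836, -0.001 ]), 'ft_force': array([ 0.8192, -0.6424, -1.0249]), 'ft_torque': array([-0.0206,  0.0084,  0.083 ]), 'grip_force': 0.0, 'grip_width': 0.0857722026784583}
filter [(array([0.4919, 0.3439, 0.0238]), 0.64)]
filter_plate [(array([0.473 , 0.339 , 0.0251]), 0.62), (array([0.5803, 0.0156, 0.0004]), 0.27)]
filter_plug [(array([0.4838, 0.4032, 0.0194]), 0.58)]
step [(array([ 0.5793,  0.0146, -0.0015]), 0.56), (array([0.4935, 0.3419, 0.024 ]), 0.29)]
step_edge [(array([0.5813, 0.012 , 0.011 ]), 0.63), (array([ 0.4728, -0.3423,  0.074 ]), 0.56)]
cradle [(array([ 0.5155, -0.3508, -0.0012]), 0.86)]
rest [(array([ 0.4738, -0.3416,  0.0753]), 0.63)]
carton [(array([0.4753, 0.2424, 0.0019]), 0.58)]
tape [(array([0.4982, 0.4486, 0.0032]), 0.49)]
jar [(array([0
[... 569 characters left out ...]
  ,   0.    ,   1.    ]]), 'position': array([ 1.3265, -0.2937,  0.9481]), 'rotation': array([-0.3046,  0.7796,  0.5053, -0.2102])} {'intrinsics': array([[463.9671,   0.    , 311.6757],
       [  0.    , 463.9671, 201.3642],
       [  0.    ,   0.    ,   1.    ]]), 'position': array([ 0.4853, -0.8684,  1.092 ]), 'rotation': array([-0.3589,  0.9326, -0.0368,  0.0102])} {'intrinsics': array([[314.3566,   0.    , 320.9069],
       [  0.    , 314.3566, 198.3288],
       [  0.    ,   0.    ,   1.    ]]), 'T_tool_cam': array([[ 0.0002, -0.9539, -0.3001,  0.0769],
       [ 1.    ,  0.0003, -0.0003,  0.    ],
       [ 0.0003, -0.3001,  0.9539, -0.0688],
       [ 0.    ,  0.    ,  0.    ,  1.    ]])}
```

View pics/a.png

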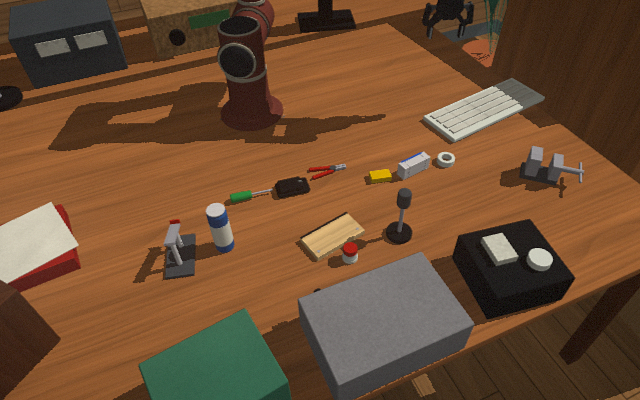

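The scene camera shows the filter at about (413,165) px between the yellow carton and the tape. The step is at (332,236), with its front facing the robot, and the cradle is at (178,250). The detections agree with what I see, so I'll hover over the filter.

```bash
cat >> h.py <<'E'
def go(p,phi):
    """tool-axis shift and twist to bring TCP to p with tool y at world yaw phi (deg)"""
    s=r.get_state();M=rot(s['ee_rot']);cur=np.degrees(np.arctan2(M[1,1],M[0,1]))
    q=s['joint_positions']
    print('shift',np.round(M.T@(np.array(p)-s['tcp_pos']),4),'twist',round(-(phi-cur),1),'(+-360)','phi',round(cur,1),'q6',round(np.degrees(q[5]),1),'tilt',np.round(M[:,2],4))
def rect(P,zlo,zhi,c,rad):
    m=(P[...,2]>zlo)&(P[...,2]<zhi)&(np.hypot(P[...,0]-c[0],P[...,1]-c[1])<rad)
    return P[m],m
def mar(Q):
    return cv2.minAreaRect((Q[:,:2]*1000).astype(np.float32))
E
python3 - <<'E'
from h import *
P=np.load('P.npy')
for n,z0,z1,c,rad in [('filter top',.037,.05,(.492,.344),.09),('step top',.011,.022,(.62,.013),.11),('bar',.07,.125,(.515,-.351),.075)]:
    Q,m=rect(P,z0,z1,c,rad);print(n,len(Q),mar(Q),np.median(Q[:,2]))
go((.49,.344,.25),187.5)
E
```

```text
filter top 303 ((490.6744079589844, 342.0176696777344), (35.53260803222656, 96.93539428710938), 9.034051895141602) 0.04455035768016269
step top 1532 ((651.209716796875, 28.43939971923828), (143.56716918945312, 152.42886352539062), 11.77352523803711) 0.016798157342855724
bar 306 ((516.880126953125, -350.77349853515625), (24.87029266357422, 103.34789276123047), 75.79466247558594) 0.09108446297694867
shift [-0.336  -0.1295  0.054 ] twist -118.3 (+-360) phi 69.2 q6 -6.8 tilt [ 0.e+00  1.e-04 -1.e+00]
```

```bash
python3 -m crank '[[[-0.04,-0.015,0.006],-7,1],[[-0.08,-0.03,0.012],-14,1],[[-0.12,-0.045,0.02],-21,1],[[-0.16,-0.06,0.03],-28,1],[[-0.2,-0.075,0.04],-35,1],[[-0.24,-0.09,0.045],-42,1],[[-0.28,-0.105,0.05],-49,1],[[-0.32,-0.12,0.054],-56,1],[[-0.336,-0.13,0.054],-63,1],[[-0.336,-0.13,0.054],-70,1],[[-0.336,-0.13,0.054],-77,1],[[-0.336,-0.13,0.054],-84,1],[[-0.336,-0.13,0.054],-91,1],[[-0.336,-0.13,0.054],-98,1],[[-0.336,-0.13,0.054],-105,1],[[-0.336,-0.13,0.054],-112,1],[[-0.336,-0.13,0.054],-118,1],[[-0.336,-0.13,0.054],-118,1],[[-0.336,-0.13,0.054],-118,1]]' 25
python3 - <<'E'
from h import *
s,im,d=shot('wrist','b.png');P=cloud('wrist',d,s)
Q,m=rect(P,.038,.05,(.4907,.342),.09)
print(len(Q),mar(Q),np.median(Q[:,2]));
for n in ['filter','filter_plug','filter_plate']: print(n,[(np.round(x['at'],4),round(x['confidence'],2)) for x in r.spot_point('wrist',n)[:2]])
c=np.array(mar(Q)[0])/1000
go((c[0],c[1],.024+.073),189.0)
E
```

```text
t: 2.38
tcp_pos: [0.4898, 0.3435, 0.25]
ee_rot: [-0.0, 0.749, -0.662, 0.0]
ft_force: [-0.3, -0.2, 0.6]
grip_width: 0.0854
grip_force: 0.0
3600 ((489.37005615234375, 342.66925048828125), (32.891029357910156, 95.9706039428711), 9.236111640930176) 0.0428319993843848
filter [(array([0.4911, 0.3417, 0.0189]), 0.94), (array([ 4.751e-01,  2.420e-01, -3.000e-04]), 0.35)]
filter_plug [(array([0.4815, 0.4036, 0.0192]), 0.69)]
filter_plate [(array([0.4704, 0.3457, 0.0262]), 0.93)]
shift [0.0008 0.0005 0.1529] twist -361.9 (+-360) phi -172.9 q6 -159.2 tilt [ 0.  0. -1.]
```

View pics/b.png

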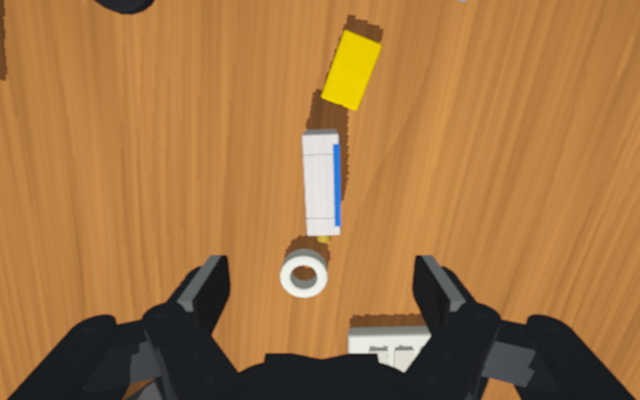

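The filter is at (320,185) px between the fingers, plate to the right and connector at (322,238) towards the tape. I'll grip it.

```bash
python3 -m crank '[[[0.001,0,0.04],-1,1],[[0.001,0,0.08],-2,1],[[0.001,0,0.11],-2,1],[[0.001,0,0.13],-2,1],[[0.001,0,0.145],-2,1],[[0.001,0,0.154],-2,1],[[0.001,0,0.154],-2,1],[[0.001,0,0.154],-2,0],[[0.001,0,0.154],-2,0],[[0.001,0,0.154],-2,0],[[0.001,0,0.154],-2,0],[[0.001,0,0.154],-2,0],[[0.001,0,0.154],-2,0],[[0.001,0,0.154],-2,0],[[0.001,0,0.154],-2,0],[[0.001,0,0.154],-2,0]]' 60
python3 - <<'E'
from h import *
s=r.get_state();print(r.finger_overhang,s['grip_width'],s['grip_force'])
E
```

```text
t: 3.92
tcp_pos: [0.4908, 0.343, 0.0975]
ee_rot: [-0.001, 0.762, -0.648, 0.0]
ft_force: [0.1, 0.2, 6.5]
grip_width: 0.0306
grip_force: 62.1
0.0726 0.030611489729433183 62.112064361572266
```

```bash
python3 - <<'E'
from h import *
go((.53,.10,.25),60)
E
```

```text
shift [ 2.460e-01 -1.000e-04 -1.527e-01] twist -230.8 (+-360) phi -170.8 q6 -161.4 tilt [ 0.0021  0.0012 -1.    ]
```

```bash
python3 -m crank '[[[0,0,-0.03],0,0],[[0,0,-0.06],0,0],[[0.01,0,-0.09],7,0],[[0.03,0,-0.12],14,0],[[0.05,0,-0.14],21,0],[[0.07,0,-0.15],28,0],[[0.09,0,-0.153],35,0],[[0.11,0,-0.153],42,0],[[0.13,0,-0.153],49,0],[[0.15,0,-0.153],56,0],[[0.17,0,-0.153],63,0],[[0.19,0,-0.153],70,0],[[0.21,0,-0.153],77,0],[[0.23,0,-0.153],84,0],[[0.246,0,-0.153],91,0],[[0.246,0,-0.153],98,0],[[0.246,0,-0.153],105,0],[[0.246,0,-0.153],112,0],[[0.246,0,-0.153],119,0],[[0.246,0,-0.153],126,0]]'
python3 - <<'E'
from h import *
s,im,d=shot('wrist','c.png');P=cloud('wrist',d,s)
Q,m=rect(P,.0125,.019,(.62,.013),.13)
print(s['grip_width'],len(Q),mar(Q),np.median(Q[:,2]))
np.save('Q.npy',Q)
for n in ['step','step_edge','jar']: print(n,[(np.round(x['at'],4),round(x['confidence'],2)) for x in r.spot_point('wrist',n)[:2]])
s,im,d=shot('side','d.png')
for n in ['step','step_edge','cradle','rest','filter','pliers']: print(n,[(np.round(x['at'],4),round(x['confidence'],2)) for x in r.spot_point('side',n)[:2]])
E
```

```text
t: 5.58
tcp_pos: [0.5285, 0.0995, 0.2475]
ee_rot: [-0.001, 0.235, 0.972, -0.0]
ft_force: [-0.8, -0.4, -2.7]
grip_width: 0.0309
grip_force: 61.2
0.030881852606330543 256 ((630.356201171875, -27.765689849853516), (81.52424621582031, 41.71082305908203), 17.40489387512207) 0.015162722434755346
step []
step_edge []
jar []
step [(array([ 0.5882,  0.012 , -0.0023]), 0.62)]
step_edge [(array([ 4.929e-01,  4.500e-01, -4.000e-04]), 0.67), (array([0.5793, 0.012 , 0.0154]), 0.62)]
cradle [(array([ 0.5202, -0.3505,  0.0031]), 0.76)]
rest [(array([ 0.4727, -0.3435,  0.078 ]), 0.67)]
filter [(array([0.5273, 0.0999, 0.174 ]), 0.83)]
pliers [(array([ 0.3887,  0.1264, -0.0008]), 0.73), (array([ 0.5188, -0.352 , -0.0006]), 0.34)]
```

View pics/c.png

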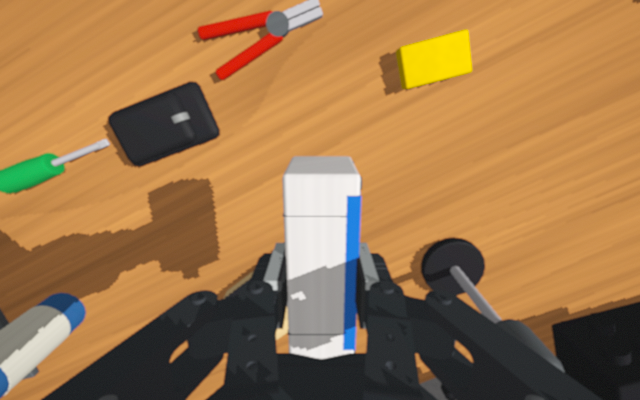

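The wrist view shows the filter held straight at (320,260) px, but the step is hidden behind the fingers. I'll get the step's edge line from the fixed cameras' step masks and depth.

```bash
python3 - <<'E'
from h import *
for cam in ['scene','side']:
    s,im,d=shot(cam,cam+'1.png');P=cloud(cam,d,s)
    k=r.masks_of(cam,'step')
    m=min((x['pixels'] for x in k),key=lambda m:np.linalg.norm(np.median(P[m],0)-[.62,.02,.016]))
    Q=P[m];z=Q[:,2];Q=Q[(z>.012)&(z<.022)&(np.hypot(Q[:,0]-.62,Q[:,1]-.013)<.1)]
    b=mar(Q);print(cam,len(Q),b,np.median(Q[:,2]));
    # dark front strip pixels within it
    t=m&(P[...,2]>.011)&(P[...,2]<.022)&(im.max(2)<60);S=P[t]
    if len(S)>5: l=cv2.fitLine((S[:,:2]*1000).astype(np.float32),cv2.DIST_HUBER,0,.01,.01).ravel();print('strip',len(S),l)
    np.save('Q_%s.npy'%cam,Q)
    # front-edge line: fixed-yaw scan, extremes
    for yaw in np.radians([4,6,7,8,9,10,12]):
        e=np.array([np.cos(yaw),np.sin(yaw)]);n=np.array([-e[1],e[0]]);a=Q[:,:2]@e;c=Q[:,:2]@n
        print(round(np.degrees(yaw)),'x',np.percentile(a,[.5,99.5]).round(4),'y',np.percentile(c,[.5,99.5]).round(4))
E
python3 -c "
import cv2
a=[cv2.imread('pics/scene1.png')[200:270,280:390],cv2.imread('pics/side1.png')[100:220,240:430]]
a=[cv2.resize(x,(760,290)) for x in a];cv2.imwrite('pics/e.png',cv2.vconcat(a))"
```

```text
scene 1427 ((623.3046875, 22.611068725585938), (83.26118469238281, 150.64393615722656), 11.533568382263184) 0.016823385702419924
strip 47 [ 2.0503168e-01 -9.7875535e-01  5.8617206e+02  1.5845872e+01]
4 x [0.5778 0.6703] y [-0.0971  0.0543]
6 x [0.5784 0.6671] y [-0.1179  0.0321]
7 x [0.5783 0.6653] y [-0.1285  0.021 ]
8 x [0.5781 0.6634] y [-0.1392  0.0099]
9 x [0.5775 0.6613] y [-0.1498 -0.001 ]
10 x [0.5766 0.6591] y [-0.1605 -0.0119]
12 x [0.5742 0.6548] y [-0.1821 -0.0333]
side 991 ((621.8876342773438, 20.03192901611328), (80.89915466308594, 156.98289489746094), 11.961098670959473) 0.01626235540563359
strip 34 [ 2.0402384e-01 -9.7896594e-01  5.8671277e+02  1.3066757e+01]
4 x [0.576  0.6687] y [-0.1011  0.053 ]
6 x [0.5764 0.6657] y [-0.1223  0.0311]
7 x [0.5763 0.6639] y [-0.1328  0.0201]
8 x [0.5759 0.6618] y [-0.1432  0.009 ]
9 x [0.5752 0.6596] y [-0.1539 -0.002 ]
10 x [0.5748 0.6572] y [-0.1643 -0.0128]
12 x [0.5726 0.6518] y [-0.1863 -0.0347]
```

View pics/e.png

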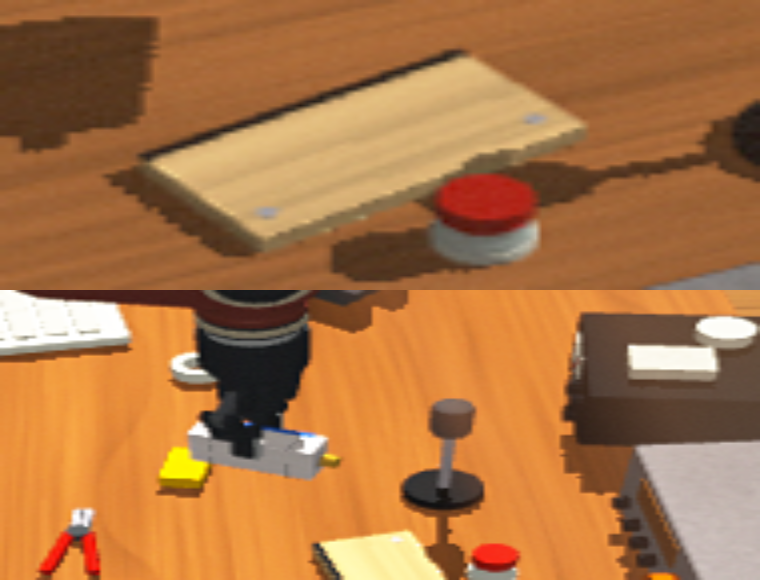

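```bash
python3 - <<'E'
from h import *
go((.5775,.012,.14),11.7)
E
```

```text
shift [-0.0825 -0.0566  0.1089] twist 51.5 (+-360) phi 63.2 q6 -60.5 tilt [ 1.e-04 -0.e+00 -1.e+00]
```

```bash
python3 -m crank '[[[-0.02,-0.014,0],7,0],[[-0.04,-0.028,0],14,0],[[-0.06,-0.042,0],21,0],[[-0.08,-0.055,0.01],28,0],[[-0.0825,-0.0565,0.02],35,0],[[-0.0825,-0.0565,0.04],42,0],[[-0.0825,-0.0565,0.07],49,0],[[-0.0825,-0.0565,0.09],51.5,0],[[-0.0825,-0.0565,0.1],51.5,0],[[-0.0825,-0.0565,0.108],51.5,0],[[-0.0825,-0.0565,0.109],51.5,0],[[-0.0825,-0.0565,0.109],51.5,0]]'
python3 - <<'E'
from h import *
go((.5775,.012,.1135),11.7)
E
```

```text
t: 7.33
tcp_pos: [0.578, 0.0121, 0.1406]
ee_rot: [0.0, 0.631, 0.776, 0.0]
ft_force: [0.5, -0.0, -1.9]
grip_width: 0.0304
grip_force: 61.2
shift [ 0.     -0.0005  0.0271] twist 0.1 (+-360) phi 11.8 q6 -17.9 tilt [ 9.e-04 -1.e-04 -1.e+00]
```

```bash
python3 -m crank '[[[0,0,0.01],0,0],[[0,0,0.018],0,0],[[0,0,0.023],0,0],[[0,0,0.025],0,0],[[0,0,0.026],0,0],[[0,0,0.027],0,0],[[0,0,0.028],0,0],[[0,0,0.028],0,0],[[0,0,0.028],0,0],[[0,0,0.028],0,0]]'
```

```text
t: 8.17
tcp_pos: [0.5779, 0.0121, 0.1135]
ee_rot: [0.0, 0.631, 0.776, 0.0]
ft_force: [-3.8, 0.2, 4.1]
grip_width: 0.0307
grip_force: 62.1
```

```bash
python3 -m crank '[[[0,0,0.001],0,0],[[0,0,0.001],0,0],[[0,0,0.001],0,0],[[0,0,0.0],0,1],[[0,0,0],0,1],[[0,0,0],0,1],[[0,0,-0.005],0,1],[[0,0,-0.02],0,1],[[0,0,-0.05],0,1],[[0,0,-0.09],0,1],[[0,0,-0.13],0,1],[[0,0,-0.14],0,1],[[0,0,-0.14],0,1],[[0,0,-0.14],0,1]]' 20
python3 - <<'E'
from h import *
s,im,d=shot('wrist','f.png');P=cloud('wrist',d,s)
Q,m=rect(P,.026,.07,(.54,.005),.09)
print(len(Q),mar(Q) if len(Q) else '',np.percentile(Q[:,2],[2,50,98]))
for n in ['filter','filter_plug','filter_plate']: print(n,[(np.round(x['at'],4),round(x['confidence'],2)) for x in r.spot_point('wrist',n)[:2]])
E
```

```text
t: 9.33
tcp_pos: [0.5779, 0.0121, 0.2527]
ee_rot: [0.001, 0.631, 0.776, 0.001]
ft_force: [0.3, 0.3, -1.1]
grip_width: 0.0856
grip_force: 0.0
4571 ((544.8875122070312, 5.449554443359375), (44.91750717163086, 95.76678466796875), 11.809867858886719) [0.02924914 0.03129419 0.03279837]
filter [(array([ 0.3858,  0.1265, -0.0037]), 0.7), (array([0.5488, 0.0102, 0.0144]), 0.69)]
filter_plug [(array([ 0.5612, -0.0563,  0.0116]), 0.81)]
filter_plate [(array([0.5453, 0.0107, 0.0349]), 0.62)]
```

View pics/f.png

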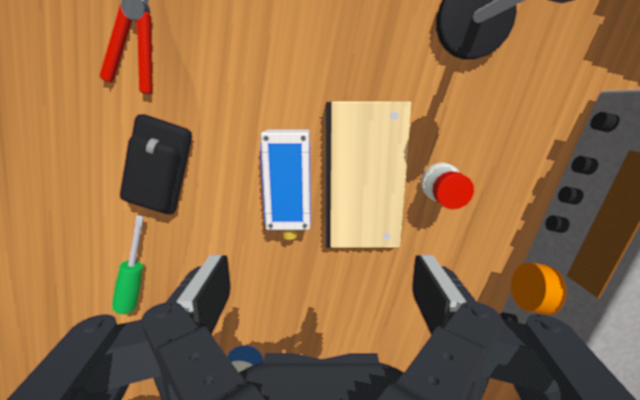

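The filter lies flat and plate up at (286,180) px, in front of the step with a gap to the edge. Before picking it up, I'll look at the cradle from above with an empty gripper.

```bash
python3 - <<'E'
from h import *
go((.515,-.345,.30),11.8)
E
```

```text
shift [-0.3372 -0.1329 -0.0507] twist -0.1 (+-360) phi 11.7 q6 -17.9 tilt [-4.3e-03  5.0e-04 -1.0e+00]
```

```bash
python3 -m crank '[[[-0.02,-0.01,-0.03],0,1],[[-0.055,-0.022,-0.05],0,1],[[-0.09,-0.035,-0.05],0,1],[[-0.125,-0.05,-0.05],0,1],[[-0.16,-0.063,-0.05],0,1],[[-0.195,-0.077,-0.05],0,1],[[-0.23,-0.09,-0.05],0,1],[[-0.265,-0.104,-0.05],0,1],[[-0.3,-0.118,-0.05],0,1],[[-0.325,-0.128,-0.05],0,1],[[-0.337,-0.133,-0.05],0,1],[[-0.337,-0.133,-0.05],0,1],[[-0.337,-0.133,-0.05],0,1]]'
python3 - <<'E'
from h import *
s,im,d=shot('wrist','g.png');P=cloud('wrist',d,s);np.save('Pg.npy',P);np.save('imd.npy',im)
Q,m=rect(P,.068,.125,(.515,-.35),.085)
red=(im[...,0]>110)&(im[...,1]<70)&(im[...,2]<70)
L=P[m&red];B=P[m&~red]
print(len(L),L.mean(0),mar(L)); print(len(B),mar(B))
# plane + axis of bar
c=np.median(B,0);u,sv,vt=np.linalg.svd(B-B.mean(0),full_matrices=False);print(sv,vt,B.mean(0))
for n in ['cradle','rest','spray']: print(n,[(np.round(x['at'],4),round(x['confidence'],2)) for x in r.spot_point('wrist',n)[:2]])
E
```

```text
t: 10.62
tcp_pos: [0.5154, -0.3447, 0.3004]
ee_rot: [-0.001, 0.632, 0.775, 0.0]
ft_force: [0.1, -0.1, -0.3]
grip_width: 0.0853
grip_force: 0.0
188 [ 0.46969788 -0.34051254  0.08086711] ((469.4926452636719, -340.9442443847656), (23.698049545288086, 6.650629997253418), 75.48814392089844)
2864 ((524.8776245117188, -316.6938171386719), (99.62118530273438, 102.79583740234375), 75.62898254394531)
[1.57134904 0.47368719 0.07729853] [[-0.89815344  0.23566297 -0.37119182]
 [ 0.26513326  0.96375554 -0.02965814]
 [ 0.35074885 -0.12505286 -0.92808245]] [ 0.52001694 -0.35304697  0.09304681]
cradle [(array([ 0.5201, -0.3499,  0.0014]), 0.88), (array([ 0.5296, -0.2439,  0.0042]), 0.66)]
rest [(array([ 0.4707, -0.3401,  0.0777]), 0.67)]
spray [(array([ 0.5325, -0.2449,  0.0008]), 0.9)]
```

View pics/g.png

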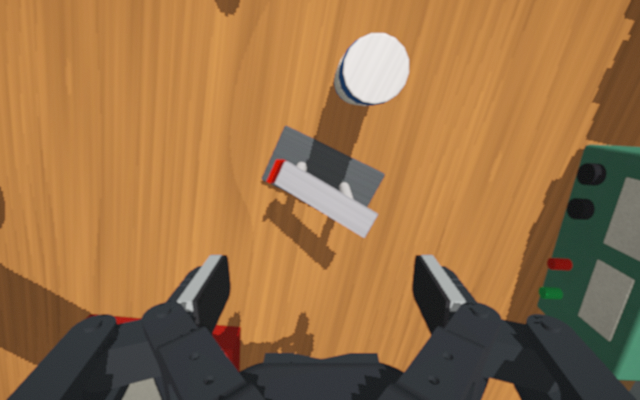

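The cradle's bar runs from the red lip at (276,172) px to its upper end at (368,225) px, with the spray can at (373,70). I'll fit the bar exactly, leaving the can out, and work out the pick move.

```bash
python3 - <<'E'
from h import *
P=np.load('Pg.npy');im=np.load('imd.npy')
Q,m=rect(P,.068,.118,(.518,-.352),.065)
red=(im[...,0]>110)&(im[...,1]<70)&(im[...,2]<70)
B=P[m&~red]
A=np.c_[B[:,:2],np.ones(len(B))]
for _ in range(4):
    k=np.linalg.lstsq(A,B[:,2],rcond=None)[0];e=abs(B[:,2]-A@k);B=B[e<.004];A=A[e<.004]
b=mar(B);print(len(B),b,'slope',np.degrees(np.arctan(np.hypot(*k[:2]))),'dir',np.degrees(np.arctan2(k[1],k[0])))
yaw=np.radians(-14.5);e=np.array([np.cos(yaw),np.sin(yaw)]);n=np.array([-e[1],e[0]])
a=B[:,:2]@e;c=B[:,:2]@n
print(np.percentile(a,[.5,99.5]),np.percentile(c,[.5,50,99.5]))
for t in np.percentile(a,[.5,99.5]):
    p=e*t+n*np.mean(np.percentile(c,[.5,99.5]));print(p,k@[p[0],p[1],1])
go((.5449,.0054,.29),11.8)
E
```

```text
2783 ((518.64013671875, -353.791015625), (24.57529067993164, 94.90110778808594), 75.83753967285156) slope 21.96845935547657 dir -16.889336021461745
[0.54371879 0.63654501] [-0.22463299 -0.2120597  -0.20050702]
[ 0.47317678 -0.34193546] 0.07373384979523831
[ 0.56304627 -0.36517729] 0.11114609568209516
shift [0.3355 0.0996 0.0119] twist 0.0 (+-360) phi 11.8 q6 -52.3 tilt [-2.e-04  5.e-04 -1.e+00]
```

```bash
python3 -m crank '[[[0.02,0.006,0],0,1],[[0.055,0.016,0],0,0.9],[[0.09,0.026,0],0,0.7],[[0.125,0.037,0],0,0.7],[[0.16,0.047,0],0,0.7],[[0.195,0.058,0],0,0.7],[[0.23,0.068,0],0,0.7],[[0.265,0.078,0.01],0,0.7],[[0.3,0.089,0.03],0,0.7],[[0.325,0.097,0.06],0,0.7],[[0.3355,0.0996,0.09],0,0.7],[[0.3355,0.0996,0.12],0,0.7],[[0.3355,0.0996,0.15],0,0.7],[[0.3355,0.0996,0.17],0,0.7],[[0.3355,0.0996,0.185],0,0.7],[[0.3355,0.0996,0.185],0,0.7]]'
python3 - <<'E'
from h import *
go((.5449,.0054,.0855),11.8)
E
```

```text
t: 12.15
tcp_pos: [0.5422, 0.0053, 0.1129]
ee_rot: [-0.003, 0.631, 0.776, -0.002]
ft_force: [-0.2, -0.2, -0.3]
grip_width: 0.0594
grip_force: 0.0
shift [-0.0005  0.0029  0.0274] twist 0.0 (+-360) phi 11.8 q6 -19.1 tilt [-0.0074  0.001  -1.    ]
```

```bash
python3 -m crank '[[[0,0.001,0.01],0,0.7],[[0,0.001,0.018],0,0.7],[[0,0.001,0.024],0,0.7],[[0,0.001,0.028],0,0.7],[[0,0.001,0.028],0,0.7],[[0,0.001,0.028],0,0],[[0,0.001,0.028],0,0],[[0,0.001,0.028],0,0],[[0,0.001,0.028],0,0],[[0,0.001,0.028],0,0],[[0,0.001,0.028],0,0],[[0,0.001,0.028],0,0],[[0,0.001,0.028],0,0]]' 25
```

```text
t: 13.23
tcp_pos: [0.5464, 0.0039, 0.0894]
ee_rot: [0.0, 0.631, 0.776, 0.0]
ft_force: [-1.2, 0.3, 3.9]
grip_width: 0.0436
grip_force: 27.9
```

```bash
python3 -m crank '[[[0,0,0],0,0.6],[[0,0,0],0,0.6],[[0,0,0.003],0,0.6],[[0,0,0.004],0,0.6],[[0,0,0.004],0,0.6],[[0,0,0.004],0,0],[[0,0,0.004],0,0],[[0,0,0.004],0,0],[[0,0,0.004],0,0],[[0,0,0.004],0,0],[[0,0,0.004],0,0],[[0,0,-0.02],0,0],[[0,0,-0.05],0,0],[[0,0,-0.085],0,0],[[0,0,-0.12],0,0],[[0,0,-0.15],0,0],[[0,0,-0.16],0,0],[[0,0,-0.16],0,0]]' 25
python3 - <<'E'
from h import *
s,im,d=shot('wrist','i.png');P=cloud('wrist',d,s)
print(s['tcp_pos'],s['grip_width'],s['grip_force'])
m=(P[...,2]<.245)&(P[...,2]>.12)&(im[...,2]>im[...,0]+40)
Q=P[m];Q=Q[np.linalg.norm(Q[:,:2]-s['tcp_pos'][:2],axis=1)<.07]
A=np.c_[Q[:,:2],np.ones(len(Q))];k=np.linalg.lstsq(A,Q[:,2],rcond=None)[0]
print(len(Q),Q.mean(0),mar(Q),k,'plate z under tcp',k@[*s['tcp_pos'][:2],1])
for n in ['filter','filter_plug','filter_plate']: print(n,[(np.round(x['at'],4),round(x['confidence'],2)) for x in r.spot_point('wrist',n)[:1]])
go((.53,-.15,.30),60)
E
```

```text
t: 14.73
tcp_pos: [0.5476, 0.0039, 0.2525]
ee_rot: [0.003, 0.631, 0.776, 0.002]
ft_force: [0.2, -0.5, -3.6]
grip_width: 0.0436
grip_force: 27.1
[0.54757116 0.00387066 0.25246578] 0.04357009311426263 27.052771747112274
16380 [0.54465046 0.01520857 0.1988972 ] ((546.4402465820312, 8.763931274414062), (50.29549789428711, 89.0599365234375), 11.980045318603516) [ 0.00528258 -0.02445159  0.19639192] plate z under tcp 0.19918986299650202
filter [(array([0.5497, 0.0071, 0.1847]), 0.97)]
filter_plug [(array([ 0.5626, -0.0582,  0.1834]), 0.94)]
filter_plate [(array([0.5453, 0.0128, 0.2017]), 0.9)]
shift [-0.1479 -0.0459 -0.0547] twist -48.3 (+-360) phi 11.7 q6 -19.1 tilt [-5.7e-03  7.0e-04 -1.0e+00]
```

View pics/i.png

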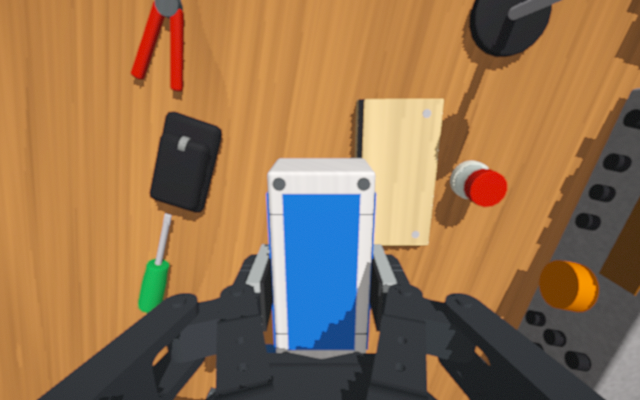

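The filter is held level and centred between the pads (320,260 px). The arm now goes above the cradle, aimed about 10 mm uphill of home so the plain end clears the lip.

```bash
python3 - <<'E'
from h import *
go((.5186,-.3538,.27),75.5)
E
python3 -m crank '[[[-0.005,0,-0.02],-4,0],[[-0.02,-0.003,-0.03],-8,0],[[-0.045,-0.012,-0.03],-13,0],[[-0.075,-0.02,-0.03],-18,0],[[-0.105,-0.03,-0.03],-23,0],[[-0.135,-0.038,-0.03],-28,0],[[-0.165,-0.046,-0.03],-33,0],[[-0.195,-0.055,-0.03],-38,0],[[-0.225,-0.064,-0.03],-43,0],[[-0.255,-0.073,-0.03],-48,0],[[-0.285,-0.082,-0.03],-53,0],[[-0.315,-0.092,-0.03],-58,0],[[-0.335,-0.098,-0.03],-61,0],[[-0.345,-0.1,-0.03],-63.8,0],[[-0.345,-0.1,-0.03],-63.8,0],[[-0.345,-0.1,-0.03],-63.8,0]]'
python3 - <<'E'
from h import *
go((.5186,-.3538,.205),75.5)
E
```

```text
shift [-0.3452 -0.0983 -0.0247] twist -63.8 (+-360) phi 11.7 q6 -19.1 tilt [-5.7e-03  7.0e-04 -1.0e+00]
t: 16.27
tcp_pos: [0.5174, -0.3538, 0.276]
ee_rot: [-0.002, 0.127, 0.992, 0.002]
ft_force: [0.3, 0.6, -2.9]
grip_width: 0.0432
grip_force: 27.0
shift [-0.0014  0.0001  0.071 ] twist -0.1 (+-360) phi 75.4 q6 -116.6 tilt [-0.0034  0.0036 -1.    ]
```

```bash
python3 -m crank '[[[-0.001,0,0.02],0,0],[[-0.001,0,0.045],0,0],[[-0.001,0,0.06],0,0],[[-0.001,0,0.069],0,0],[[-0.001,0,0.07],0,0],[[-0.001,0,0.07],0,0]]' 20
python3 - <<'E'
from h import *
np.set_printoptions(suppress=True)
s=r.get_state();print(s['tcp_pos'],s['ft_force'],s['grip_force'])
for cam in ['side','scene']:
    _,im,d=shot(cam,cam+'2.png')
    for n in ['filter','filter_plug','filter_plate','rest']: print(cam,n,[(np.round(x['at'],4),round(x['confidence'],2)) for x in r.spot_point(cam,n)[:1]])
go((.5186,-.3538,.180),75.5)
a=[cv2.imread('pics/scene2.png')[190:290,110:250],cv2.imread('pics/side2.png')[180:320,220:420]]
cv2.imwrite('pics/j.png',cv2.vconcat([cv2.resize(x,(420,300)) for x in a]))
E
```

```text
t: 16.77
tcp_pos: [0.5191, -0.3536, 0.2082]
ee_rot: [-0.001, 0.126, 0.992, 0.0]
ft_force: [1.2, 0.7, -1.8]
grip_width: 0.0436
grip_force: 26.9
[ 0.51908343 -0.35363686  0.208202  ] [ 1.1638567  0.6546018 -1.7901724] 26.940155625343323
side filter []
side filter_plug [(array([ 0.6843,  0.1807, -0.002 ]), 0.73)]
side filter_plate [(array([ 0.5198, -0.3532,  0.1527]), 0.63)]
side rest [(array([ 0.4738, -0.3397,  0.0772]), 0.95)]
scene filter [(array([ 0.521 , -0.3538,  0.1419]), 0.83)]
scene filter_plug [(array([ 0.5821, -0.3709,  0.14  ]), 0.96)]
scene filter_plate [(array([ 0.5149, -0.3565,  0.1578]), 0.95)]
scene rest [(array([ 0.4765, -0.3405,  0.0733]), 0.7)]
shift [0.0008 0.0005 0.0293] twist 0.0 (+-360) phi 75.5 q6 -116.6 tilt [ 0.0005 -0.0004 -1.    ]
```

View pics/j.png

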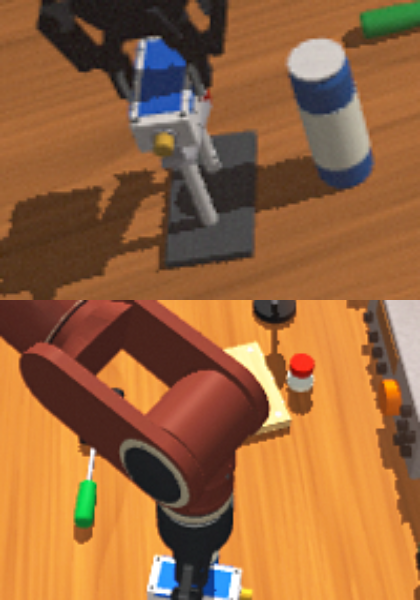

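Aligned: the filter sits level above the bar with the connector uphill, at (165,140) in the crop. I'll lower slowly into first contact.

```bash
python3 -m crank '[[[0,0,0.005],0,0],[[0,0,0.008],0,0],[[0,0,0.010],0,0],[[0,0,0.011],0,0],[[0,0,0.012],0,0],[[0,0,0.013],0,0],[[0,0,0.014],0,0],[[0,0,0.015],0,0],[[0,0,0.015],0,0]]' 20
```

```text
t: 18.02
tcp_pos: [0.5194, -0.3547, 0.1958]
ee_rot: [0.0, 0.126, 0.992, -0.0]
ft_force: [-4.6, 2.8, 5.8]
grip_width: 0.0435
grip_force: 28.0
```

```bash
python3 -m crank '[[[0,0,0.001],0,0],[[0,0,0.002],0,0],[[0,0,0.003],0,0],[[0,0,0.004],0,0],[[0,0,0.004],0,0]]' 20
```

```text
t: 18.43
tcp_pos: [0.519, -0.3549, 0.1918]
ee_rot: [-0.0, 0.126, 0.992, -0.001]
ft_force: [-6.1, 1.7, 6.0]
grip_width: 0.0435
grip_force: 28.6
```

```bash
python3 -m crank '[[[0,0,0.001],0,0],[[0,0,0.002],0,0],[[0,0,0.003],0,0],[[0,0,0.004],0,0],[[0,0,0.005],0,0],[[0,0,0.006],0,0],[[0,0,0.006],0,0]]' 20
python3 - <<'E'
from h import *
s,im,d=shot('wrist','k.png');P=cloud('wrist',d,s)
m=(P[...,2]<.19)&(P[...,2]>.11)&(im[...,2].astype(int)>im[...,0]+40)
Q=P[m];Q=Q[np.linalg.norm(Q[:,:2]-s['tcp_pos'][:2],axis=1)<.06]
yaw=np.radians(-14.5);e=np.array([np.cos(yaw),np.sin(yaw)]);n=np.array([-e[1],e[0]])
A=np.c_[Q[:,:2]@e,Q[:,:2]@n,np.ones(len(Q))];k=np.linalg.lstsq(A,Q[:,2],rcond=None)[0]
print(len(Q),np.degrees(np.arctan(k[:2])),mar(Q))
W,m2=rect(P,.09,.19,s['tcp_pos'][:2],.065);a=(W[:,:2]-[.473,-.342])@e
print('uphill extent',np.percentile(a,[.5,99.5]))
E
```

```text
t: 19.02
tcp_pos: [0.5183, -0.3548, 0.1854]
ee_rot: [-0.001, 0.126, 0.992, -0.0]
ft_force: [-8.1, 2.4, 6.8]
grip_width: 0.0433
grip_force: 29.6
16031 [13.36556184 -0.26217288] ((510.4488830566406, -352.7547607421875), (48.932552337646484, 83.69932556152344), 75.95751953125)
uphill extent [-0.00274698  0.0777244 ]
```

View pics/k.png

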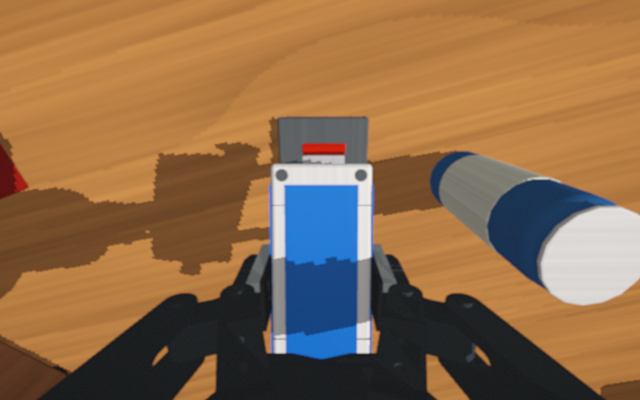

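It is pivoting as planned: 13° of tilt so far. The plain end at (322,170) px is clear of the lip at (324,150) and centred on it. I'll keep going down.

```bash
python3 -m crank '[[[0,0,0.001],0,0],[[0,0,0.002],0,0],[[0,0,0.003],0,0],[[0,0,0.004],0,0],[[0,0,0.005],0,0],[[0,0,0.005],0,0],[[0,0,0.005],0,0]]' 20
cat > t.py <<'E'
from h import *
s=r.get_state();im,d=r.camera('wrist');P=cloud('wrist',d,s)
print(s['tcp_pos'],s['ft_force'])
m=(P[...,2]<.19)&(P[...,2]>.09)&(im[...,2].astype(int)>im[...,0]+40)
Q=P[m];Q=Q[np.linalg.norm(Q[:,:2]-[.517,-.354],axis=1)<.06]
yaw=np.radians(-14.5);e=np.array([np.cos(yaw),np.sin(yaw)]);n=np.array([-e[1],e[0]])
def F(P):
    u=(P[:,:2]-[.473,-.342])@e;v=(P[:,:2]-[.473,-.342])@n;z=P[:,2]-.0745;c,t=np.cos(.384),np.sin(.384)
    return np.c_[c*u+t*z,v,-t*u+c*z]
A=np.c_[Q[:,:2]@e,Q[:,:2]@n,np.ones(len(Q))];k=np.linalg.lstsq(A,Q[:,2],rcond=None)[0]
f=F(Q);print(len(Q),'tilt',np.degrees(np.arctan(k[:2])),'plate z',np.median(f[:,2]))
W,_=rect(P,.07,.19,(.517,-.354),.075);f=F(W);f=f[(f[:,2]>.027)&(f[:,2]<.037)]
f=f[abs(f[:,1])<.03]
print('x range',np.percentile(f[:,0],[.5,99.5]),'y',np.percentile(f[f[:,0]<.03][:,1],[1,99]),cv2.minAreaRect((f[f[:,0]<.03][:,:2]*1000).astype(np.float32)))
red=(im[...,0]>110)&(im[...,1]<70)&(im[...,2]<70)&(P[...,2]>.06)&(P[...,2]<.1)&(np.hypot(P[...,0]-.473,P[...,1]+.342)<.03)
if red.sum(): print('lip',np.percentile(F(P[red]),[2,50,98],axis=0))
E
python3 t.py
```

```text
t: 19.65
tcp_pos: [0.518, -0.3547, 0.1801]
ee_rot: [-0.002, 0.126, 0.992, -0.0]
ft_force: [-9.8, 2.3, 7.6]
grip_width: 0.0434
grip_force: 30.6
[ 0.51799288 -0.35470692  0.18010828] [-9.7909638   2.30544085  7.58256002]
16167 tilt [19.43704538 -0.17648103] plate z 0.03409411828632753
x range [0.01033259 0.09354277] y [-0.02300623  0.02050022] ((19.756938934326172, -1.2684993743896484), (44.82536697387695, 20.4759464263916), 89.9831314086914)
lip [[-3.92494360e-03 -1.09911459e-02  3.46728544e-03]
 [-1.14237570e-03 -9.91146279e-06  8.74199601e-03]
 [ 6.64375053e-04  1.11810039e-02  1.01587996e-02]]
```

```bash
python3 -m crank '[[[0,0,0.001],0,0],[[0,0,0.002],0,0],[[0,0,0.0025],0,0],[[0.001,-0.001,0.003],0,0],[[0.002,-0.001,0.0035],0,0],[[0.003,-0.001,0.0038],0,0],[[0.004,-0.001,0.0042],0,0],[[0.005,-0.001,0.0046],0,0],[[0.006,-0.001,0.005],0,0],[[0.006,-0.001,0.005],0,0]]' 20
python3 t.py
```

```text
t: 20.53
tcp_pos: [0.5146, -0.3548, 0.1766]
ee_rot: [0.003, 0.126, 0.992, -0.001]
ft_force: [0.8, -0.4, 5.1]
grip_width: 0.0433
grip_force: 31.0
[ 0.51457743 -0.35475345  0.17663783] [ 0.79489113 -0.42974896  5.09848109]
16794 tilt [22.36645053 -0.17420515] plate z 0.03171093553540163
x range [0.00605243 0.08904388] y [-0.02388939  0.01945754] ((17.486984252929688, -2.232431411743164), (24.317825317382812, 45.00780487060547), 0.032410405576229095)
lip [[-3.78859329e-03 -1.09309746e-02  7.47988978e-03]
 [-1.64538367e-03  2.50462895e-05  9.05213018e-03]
 [ 3.95033392e-04  1.10371364e-02  1.02061638e-02]]
```

```bash
python3 -m crank '[[[0.001,0.001,0.0004],0,0],[[0.002,0.002,0.0008],0,0],[[0.003,0.002,0.0012],0,0],[[0.004,0.002,0.0014],0,0],[[0.004,0.002,0.0012],0,0],[[0.004,0.002,0.0012],0,0]]' 20
python3 t.py
```

```text
t: 21.08
tcp_pos: [0.5108, -0.352, 0.1749]
ee_rot: [0.002, 0.126, 0.992, -0.001]
ft_force: [0.9, -1.6, 6.1]
grip_width: 0.0434
grip_force: 31.0
[ 0.51079476 -0.35199009  0.174873  ] [ 0.9299345  -1.5900195   6.14188242]
16685 tilt [22.35263957 -0.30444686] plate z 0.03174998762535666
x range [0.00129684 0.084216  ] y [-0.02233523  0.02123571] ((15.153698921203613, -0.49720191955566406), (29.160907745361328, 45.08122634887695), 0.05689304322004318)
```

```bash
python3 -m crank '[[[0,0,0],0,0.55],[[0,0,0],0,0.6],[[0,0,0],0,0.7],[[0,0,0],0,0.85],[[0,0,0],0,0.85],[[0,0,-0.01],0,0.85],[[0,0,-0.03],0,0.85],[[0,0,-0.06],0,0.85],[[0,0,-0.09],0,0.85],[[0,0,-0.12],0,0.85],[[0,0,-0.13],0,0.85],[[0,0,-0.13],0,0.85],[[0,0,-0.13],0,0.85]]' 20
python3 t.py; python3 - <<'E'
from h import *
shot('wrist','l.png')
E
```

```text
t: 22.22
tcp_pos: [0.5097, -0.3509, 0.303]
ee_rot: [0.0, 0.126, 0.992, -0.0]
ft_force: [-0.2, -0.1, -1.3]
grip_width: 0.0725
grip_force: 0.0
[ 0.5097396  -0.35087337  0.30298405] [-0.21726324 -0.07723706 -1.28103922]
5544 tilt [20.94816175 -0.50422785] plate z 0.0315579612013587
x range [0.00087333 0.09622718] y [-0.02268956  0.02142673] ((15.069149017333984, -0.691162109375), (44.469757080078125, 29.44577407836914), 89.66374206542969)
```

View pics/l.png

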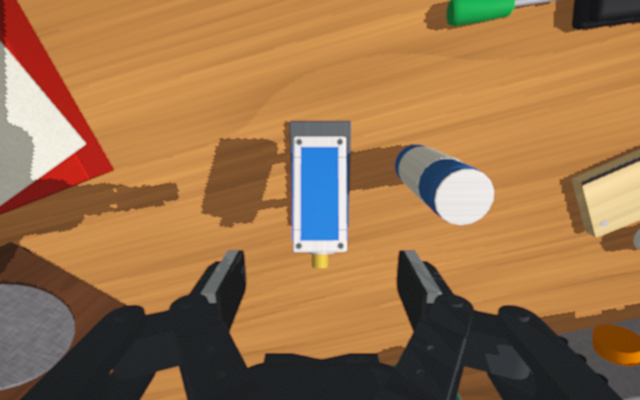

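The filter lies at (320,195) px: plate up, connector uphill, plain end at the lip, centred and straight. I'm handing it in.

```bash
python3 -c "
from cell import r
print(r.hand_in())"
```

```text
the job is handed in; nothing more can be done
None
```

The filter was tipped over the step edge, picked up plate up, and laid on the cradle bar with the connector uphill, about 1 mm from the lip and under 1 mm off centre; I handed the job in at about 22 s, and no verdict came back.

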